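# Return stray biscuit packs to their display trays

### The job

Four packs of biscuits were left standing on the bakery counter: a large and a small square pack, and a large and a small round tub. Put the square ones into the wooden tray that already holds a square pack and the round ones into the tray that already holds a round tub: in each tray, stand the large one flat on the tray floor beside the pack that is there, and stack the small one upright and centred on top of the large one you brought. Leave the packs already in the trays, the jam jar and the cardboard carton where they are.

Things in the scene. Friction and masses are not known exactly. Their poses are not given: they have to be found in the camera images.
- square_large_center (a point): Square clamshell pack of biscuits, dark plastic base and clear lid, with a small blank paper label on its flat top, 62 x 62 mm, 50 mm high, about 0.2 kg, rigid. This point is its centre, half-way up; its z axis points up, its x and y axes are square to its sides. It starts loose on the counter, in the row nearest the robot, upright.
- square_small_center (a point): Square clamshell pack of biscuits, dark plastic base and clear lid, with a small blank paper label on its flat top, 48 x 48 mm, 36 mm high, about 0.1 kg, rigid. This point is its centre, half-way up; its z axis points up, its x and y axes are square to its sides. It starts loose on the counter, in the row nearest the robot, upright.
- round_large_center (a point): Clear plastic round tub of biscuits with a small blank paper label on its flat top, 62 mm in diameter, 50 mm high, about 0.18 kg, rigid. This point is its centre, half-way up; its z axis points up. It starts loose on the counter, in the row nearest the robot, upright.
- round_small_center (a point): Clear plastic round tub of biscuits with a small blank paper label on its flat top, 48 mm in diameter, 36 mm high, about 0.08 kg, rigid. This point is its centre, half-way up; its z axis points up. It starts loose on the counter, in the row nearest the robot, upright.
- tray_square: Low wooden display tray, fixed to the counter, 266 mm long (its y axis) by 146 mm (its x axis) outside; floor 8 mm thick, rim 8 mm wide and 22 mm high. Origin at the centre of its underside, on the counter; z up. The pack already in it stands around y = -60 mm (+-6 mm), x = 0 (+-6 mm); the free half is centred on x = 0, y = +60 mm. This is the tray that holds the square pack.
- tray_round: Low wooden display tray, fixed to the counter, 266 mm long (its y axis) by 146 mm (its x axis) outside; floor 8 mm thick, rim 8 mm wide and 22 mm high. Origin at the centre of its underside, on the counter; z up. The pack already in it stands around y = -60 mm (+-6 mm), x = 0 (+-6 mm); the free half is centred on x = 0, y = +60 mm. This is the tray that holds the round tub.
- square_stock_center (a point): The pack already in one tray, to be left there: same as the large square pack, 62 x 62 mm, 50 mm high, about 0.3 kg, loose. This point is its centre, half-way up; its z axis points up.
- round_stock_center (a point): The tub already in the other tray, to be left there: same as the large round tub, 62 mm in diameter, 50 mm high, about 0.3 kg, loose. This point is its centre, half-way up; its z axis points up.
- jam_jar_center (a point): Bystander: jam jar with a steel cap, 54 mm in diameter, 78 mm high, about 0.35 kg, loose, standing in the row with the stray packs. This point is its centre, half-way up; its z axis points up.
- carton_center (a point): Bystander: plain cardboard carton, 80 mm (its x axis) x 42 mm (its y axis), 60 mm high, about 0.3 kg, loose, standing in the row with the stray packs. This point is its centre, half-way up; its z axis points up.
Mind the look-alikes: they are no part of the job. What is shaped like the part that bears square_small_center but yellow is not meant.

How it is judged:
At the end, for the whole second after the job is handed in: In each tray the large pack of its shape stands flat on the floor inside the rim (height within 5 mm), the small one upright on it (centres within 15 mm, height within 4 mm); the packs that were there still stand in the trays; tilts under 0.1 rad; all at rest (x of square_large_center in the frame of tray_square between -0.05 and 0.05 m and y of square_large_center in the frame of tray_square between -0.11 and 0.11 m and z of square_large_center in the frame of tray_square between 0.028 and 0.038 m and x of square_stock_center in the frame of tray_square between -0.05 and 0.05 m and y of square_stock_center in the frame of tray_square between -0.11 and 0.11 m and z of square_stock_center in the frame of tray_square between 0.028 and 0.038 m and horizontal distance between square_small_center and square_large_center below 0.015 m and z of square_small_center in the frame of square_large_center between 0.039 and 0.047 m and angle between each of square_large_center, square_small_center, square_stock_center, round_large_center, round_small_center, round_stock_center's own z axis and vertical below 0.1 rad and linear speed of each of square_large, square_small, square_stock, round_large, round_small, round_stock below 0.02 m/s and angular speed of each of square_large, square_small, square_stock, round_large, round_small, round_stock below 0.2 rad/s and x of round_large_center in the frame of tray_round between -0.05 and 0.05 m and y of round_large_center in the frame of tray_round between -0.11 and 0.11 m and z of round_large_center in the frame of tray_round between 0.028 and 0.038 m and x of round_stock_center in the frame of tray_round between -0.05 and 0.05 m and y of round_stock_center in the frame of tray_round between -0.11 and 0.11 m and z of round_stock_center in the frame of tray_round between 0.028 and 0.038 m and horizontal distance between round_small_center and round_large_center below 0.015 m and z of round_small_center in the frame of round_large_center between 0.039 and 0.047 m); the robot touches nothing.
It fails at once if the square pack already in the tray is pushed more than 25 mm or tipped (distance of square_stock_center from where it was at the start of the episode above 0.025 m or angle between square_stock_center's own z axis and vertical above 0.35 rad).
It fails at once if the round pack already in the tray is pushed more than 25 mm or tipped (distance of round_stock_center from where it was at the start of the episode above 0.025 m or angle between round_stock_center's own z axis and vertical above 0.35 rad).
It fails at once if the jam jar is pushed more than 25 mm or tipped (distance of jam_jar_center from where it was at the start of the episode above 0.025 m or angle between jam_jar_center's own z axis and vertical above 0.35 rad).
It fails at once if the cardboard carton is pushed more than 25 mm or tipped (distance of carton_center from where it was at the start of the episode above 0.025 m or angle between carton_center's own z axis and vertical above 0.35 rad).
It also fails if it takes over 115 s, if anything falls off the work surface, if the arm or the gripper's body presses on something with over 40 N, if the wrist force passes 120 N, or if a joint passes its speed limit or range.

### The arm

A 6-joint arm with a two-finger parallel gripper is mounted at the origin on the work surface. World frame = base frame: x ahead of the robot, y to its left, z up, the work surface at z = 0. Lengths are in m, angles in rad, forces in N, time in s.
With the tool pointing down it reaches from about 0.35 to 0.875 m from the base axis. Payload 15.5 kg.
Tool frame: the origin (TCP) lies between the finger pads; the fingertips stand 14 mm ahead of it and the grasp point (between the pads) lies 5 mm behind it; z points along the fingers, y is the line along which they close (so a half turn about z gives the same grasp; the last joint's range is limited). The gripper opens to 85 mm and grips with 20 to 120 N. Pads are 22 mm wide; open, the fingers measure 114 mm over their backs; the gripper's body (76 mm by 85 mm) begins 54 mm behind the grasp point. The pads swing forward as they close: fully open they stand 13 mm farther back than shut.
Start: joints at [-1.232, 0.494, 1.345, -0, 1.302, -0.096], TCP at [0.263, -0.567, 0.245] pointing down, gripper open.
Joint ranges: [-2.91, 2.91], [-0.82, 2.16], [0.22, 2.67], [-1.22, 4.37], [0.12, 2.79], [-3.08, 3.08]. Speed limits (rad/s): [1.89, 1.89, 2.57, 3.01, 3.01, 3.01].

### API

Orientations are given as a unit quaternion [w, x, y, z].
In Python, from workcell import env gives the robot as it stands. The module is installed in compiled form; this text tells all that it offers.
- The arm moves only by the tool servo_tool, never from a script. Its argument "commands" is a list of rows, each a list of 7 numbers: the gripper command: -1 is shut, 1 is fully open, values between are in proportion, then the shift along the tool's x, y, z in mm, then the turn, a rotation vector about the tool's x, y, z in degrees. In form: [[jaw, dx, dy, dz, ax, ay, az], ...]. A call has 1 to 20 rows; each row shifts and turns the commanded pose from where the row before left it, along the tool's axes as they then stand; what a row does not reach is not made up. A row lasts 1/8 s, in which the tool goes at most 62.5 mm and 10.7 degrees, less where a joint would pass 70% of its speed; a pose out of reach is approached as far as the arm can. A call is refused whole if a number of a shift passes 62.5 or a number of a turn 10.7, either way. A call with a gripper value outside its range is refused whole. The fingers move at their own pace and stop on an object; "force" is the grip in N (left out, the last holds). Time passes only in rows, so rows that do not move let the fingers close. It gives the time, the measured TCP pose, the force, the opening and the grip force at its end, in the units of the state.
- env.read_state(): the state, without advancing time (a new reading comes with each control period).
- env.read_camera(name): name is "side" or "top"; returns the picture (400x640x3 uint8, red, green, blue); there is no depth.
- env.camera_params(name): a dict with "fx", "fy", "cx", "cy" (pixels), "position" and "rotation" of the camera in the world. Camera axes: x right, y up, looking along -z (the intrinsics and any distortion apply to the point x, -y, -z); pixel columns grow to the right and rows downward; lengths in m; the calibration is good to about 2 mm. A picture is of the moment at which its call begins. camera_params takes no time and is no camera call.
- env.close_job(): hands the job in; it is judged then, once.
The state is a dict: "time": time; "qpos": joint angles; "dq": joint speeds; "tau": joint torques, N m; "tcp_pos": TCP position; "tcp_rot": TCP orientation; "ft_force": force on the tool from outside, world axes, zero at the start; "torque": the same for the moment, N m; "finger_gap": finger opening in m; "gripper_force": force on a finger pad.
Only numpy, scipy, OpenCV 4.12 (cv2) and the standard library are available. Lean on these libraries where they do the work, as an engineer would, in place of code of your own. Each camera call takes 0.05 s, during which the arm holds its last target. There are 200 camera calls.

## Working session

There is one attempt and no reset: what is moved stays moved. The work goes in short steps, Python scripts to look and compute and a tool call to move; the robot and the scene stay as the last step left them, time stands still between calls to the robot, and variables do not carry over. Pictures are saved under pics/ and viewed, at most 14 in all, crops included, and the job is handed in when it is done.

Besides the shell and the picture viewer there is one more tool, called as name([rows], argument=value, ...), one row to a line, values as JSON. servo_tool: Moves the arm, as the interface text tells. Its arguments: {"type":"object","properties":{"commands":{"type":"array"},"force":{"type":"number"}},"required":["commands"]}

```bash
mkdir -p pics; python3 - <<'E'
from workcell import env
import cv2
for n in("top","side"):
    im=env.read_camera(n); cv2.imwrite(f"pics/{n}0.png",im[:,:,::-1]); print(n,env.camera_params(n))
print(env.read_state())
E
```

```text
top {'fx': 375.54428602657833, 'fy': 375.54428602657833, 'cx': 319.45736319970547, 'cy': 204.4846698035605, 'position': array([0.39985237, 0.02550267, 0.88875801]), 'rotation': array([ 0.71192647,  0.01823188, -0.04894046, -0.70030932])}
side {'fx': 469.50904215228087, 'fy': 469.50904215228087, 'cx': 314.03562185842804, 'cy': 203.25661082531542, 'position': array([0.43252017, 1.13368807, 0.76224771]), 'rotation': array([-0.00581574, -0.01102649,  0.49046915,  0.87136938])}
{'time': 0.1, 'qpos': array([-1.23148338e+00,  4.94136903e-01,  1.34603418e+00, -3.84035617e-06,
        1.30248031e+00, -9.54990169e-02]), 'dq': array([ 0.00027457, -0.00105418, -0.00194068,  0.00030521, -0.00069542,
       -0.00037435]), 'tau': array([ 3.73260162e-03, -8.83587742e+01, -3.84556067e+01,  1.85913491e-04,
        5.23246112e-03, -3.19499452e-05]), 'tcp_pos': array([ 0.26318224, -0.5665729 ,  0.24476186]), 'tcp_rot': array([-5.25219126e-04,  9.76460010e-01,  2.15697864e-01, -6.62119889e-05]), 'ft_force': array([-0.95151963,  0.36319239,  0.04716157]), 'torque': array([-0.01880141,  0.0105327 , -0.01997057]), 'gripper_force': 0.0, 'finger_gap': 0.08566054969004984}
```

View pics/top0.png

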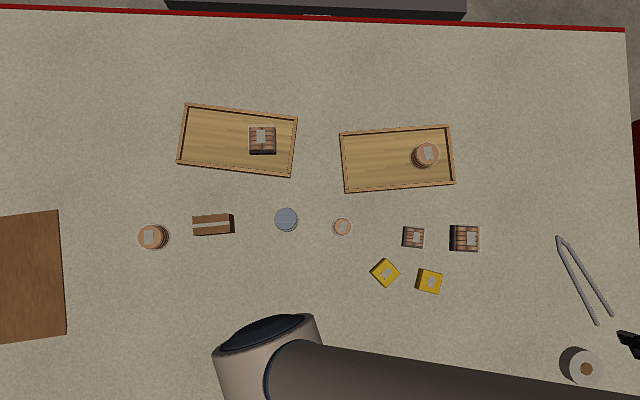

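View pics/side0.png

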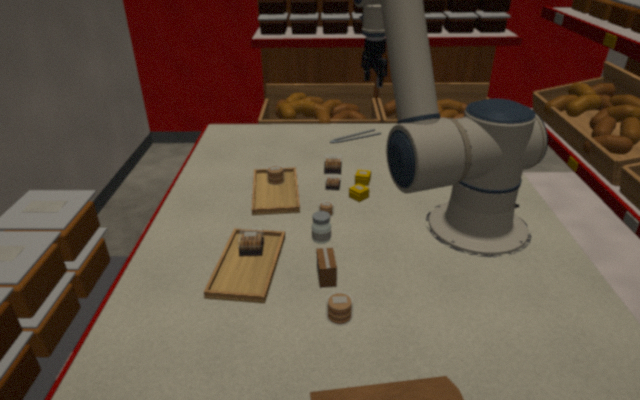

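Candidates (top view): square packs at (413,237) small and (465,238) large, with yellow look-alikes at (385,272) and (430,281). The round tubs are at (342,227) small and (152,237) large. Bystanders are the jar (286,219) and carton (213,224). The trays are at (238,140) holding the square pack and (398,158) holding the round tub.

```bash
cat > h.py <<'E'
import numpy as np,cv2
from scipy.spatial.transform import Rotation as R
from workcell import env
def Rm(q): return R.from_quat([q[1],q[2],q[3],q[0]])
def ray(n,u,z):
    c=env.camera_params(n); d=Rm(c["rotation"]).apply([(u[0]-c["cx"])/c["fx"],-(u[1]-c["cy"])/c["fy"],-1])
    p=c["position"]; return p+d*(z-p[2])/d[2]
def proj(n,P):
    c=env.camera_params(n); q=Rm(c["rotation"]).inv().apply(np.array(P)-c["position"])
    return np.array([c["cx"]-c["fx"]*q[0]/q[2],c["cy"]+c["fy"]*q[1]/q[2]])
def sil(im,u,r=20):
    lab=cv2.cvtColor(im,cv2.COLOR_RGB2LAB).astype(float)
    x,y=u; bg=np.median(lab[y-40:y+40,x-40:x+40].reshape(-1,3),0)
    m=(np.linalg.norm((lab-bg)*[.5,1.5,1.5],axis=2)>17).astype(np.uint8)
    m=cv2.morphologyEx(m,cv2.MORPH_CLOSE,np.ones((5,5))); m=cv2.morphologyEx(m,cv2.MORPH_OPEN,np.ones((3,3)))
    k,l=cv2.connectedComponents(m); w=(l==l[y,x]).astype(np.uint8)
    c=max(cv2.findContours(w,0,1)[0],key=cv2.contourArea); return cv2.convexHull(c)
E
python3 - <<'E'
from h import *
im=cv2.imread("pics/top0.png")[:,:,::-1].copy()
big=cv2.resize(im[:,:,::-1],None,fx=3,fy=3,interpolation=cv2.INTER_CUBIC)
for n,u,h in[("sqL",(465,238),.05),("sqS",(413,237),.036),("rdL",(152,237),.05),("rdS",(342,227),.036),("jar",(286,219),.078),("carton",(213,224),.06)]:
    c=sil(im,u); r=cv2.minAreaRect(c); m=cv2.moments(c); g=(m["m10"]/m["m00"],m["m01"]/m["m00"])
    print(n,np.round(r[0],1),np.round(g,1),np.round(r[1],1),r[2],ray("top",r[0],h/2).round(4),ray("top",g,h/2).round(4))
    cv2.polylines(big,[c*3+1],True,(0,255,0),1)
cv2.imwrite("pics/c1.png",big[530:900,380:1180][:,:]) if 0 else None
a=big[195*3:300*3,120*3:380*3]; b=big[195*3:300*3,325*3:500*3]
o=np.zeros((2*315,780,3),np.uint8); o[:315,:780]=a; o[315:,:525]=b
cv2.imwrite("pics/c1.png",o[:600])
t=cv2.resize(cv2.imread("pics/top0.png")[95:200,170:465],None,fx=2.7,fy=2.7,interpolation=cv2.INTER_CUBIC); cv2.imwrite("pics/c2.png",t)
E
```

```text
sqL [463.5 238. ] [463.4 238.1] [26. 29.] 90.0 [ 0.4103 -0.3489  0.025 ] [ 0.4101 -0.3487  0.025 ]
sqS [412.4 237. ] [412.3 237. ] [21.6 20.3] 6.709836959838867 [ 0.4109 -0.2304  0.018 ] [ 0.4109 -0.2301  0.018 ]
rdL [319.5 204. ] [313.5 209.8] [390. 639.] 90.0 [ 0.4837 -0.0116  0.025 ] [0.4701 0.0021 0.025 ]
rdS [319.5 204. ] [313.5 209.8] [390. 639.] 90.0 [ 0.4844 -0.0119  0.018 ] [0.4706 0.0019 0.018 ]
jar [285.5 219.5] [285.7 219.5] [23. 23.] 90.0 [0.4457 0.0653 0.039 ] [0.4458 0.0649 0.039 ]
carton [212.9 224.2] [212.9 224.2] [20.6 42.4] 84.80557250976562 [0.4329 0.229  0.03  ] [0.4329 0.229  0.03  ]
```

View pics/c1.png

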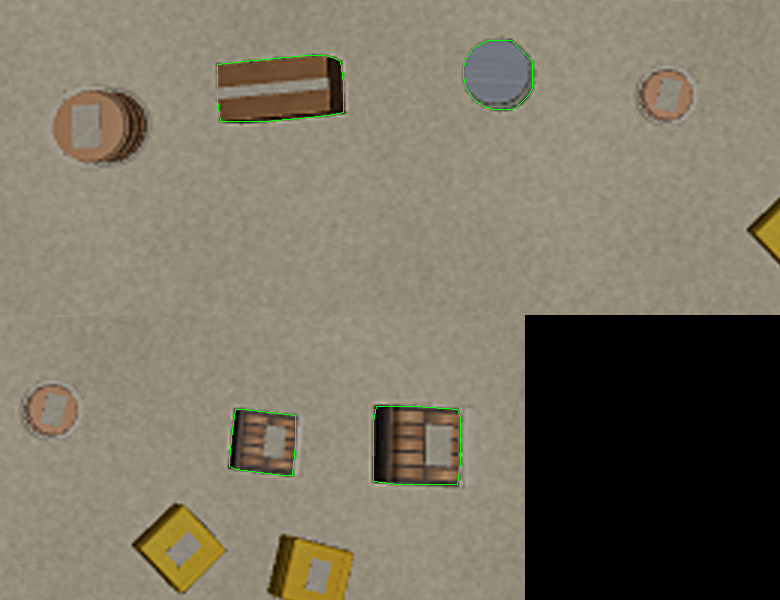

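View pics/c2.png

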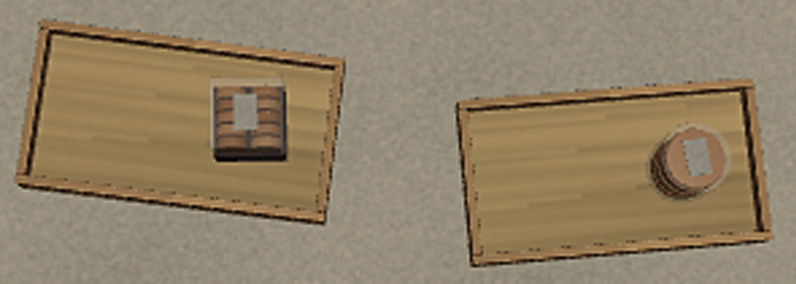

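Crops confirm the choice: the brown-striped packs are the real square ones at (413,237) and (465,238), and the yellow ones are decoys. The top-down tray crop gives the rim corners, and in both trays the stock stands on the image-right side, so the free half is on the left.

```bash
python3 - <<'E'
from h import *
A=lambda x,y:(120+x/3,195+y/3); B=lambda x,y:(325+x/3,195+(y-315)/3); C=lambda x,y:(170+x/2.7,95+y/2.7)
r=lambda u,z:ray("top",u,z)[:2]
print("sqL y:",r(B(372,445),0)[1]-.031, r(B(466,445),.05)[1]+.031," x:",(r(B(420,404),.05)+r(B(420,487),.05))/2)
e=r(B(461,408),.05)-r(B(461,485),.05);print("yaw",np.degrees(np.arctan2(-e[1],e[0])))
print("sqS y base/lid:",r(B(232,437),0)[1]-.024,r(B(297,445),.036)[1]+.024,"x",(r(B(265,409),.036)+r(B(265,474),.036))/2)
for a,b in[((297,414),(294,476)),((235,408),(229,467))]:
    e=r(B(*a),.036)-r(B(*b),.036);print("yaw",np.degrees(np.arctan2(e[1],e[0])))
print("rdL",r(A(93.6,125),.05),r(A(110,124),0)); print("rdS",r(A(666.5,95),.036))
T={}
for n,cs in dict(sq=[(42,20),(344,62),(323,222),(17,184)],rd=[(458,102),(752,80),(770,238),(474,265)]).items():
    P=np.array([r(C(*c),.022) for c in cs]); o=P.mean(0); ey=(P[0]+P[3]-P[1]-P[2])/2; L=np.linalg.norm(ey); ey/=L; ex=np.array([ey[1],-ey[0]])
    print(n,"o",o.round(4),"L",L,"W",np.linalg.norm(P[0]+P[1]-P[2]-P[3])/2,"yaw",np.degrees(np.arctan2(ex[1],ex[0])),"target",(o+.06*ey).round(4))
    s=r(C(*((248,116) if n=="sq" else (692,162))),.058)-o; print(" stock x,y",s@ex,s@ey)
E
```

```text
sqL y: -0.35532599350566196 -0.3459125881101678  x: [ 0.40899976 -0.34147414]
yaw 1.5198176470797842
sqS y base/lid: -0.2353730849616617 -0.22792513583466897 x [ 0.41039704 -0.22721116]
yaw -3.511324243956954
yaw -6.259371220264937
rdL [0.40272161 0.35642298] [0.40384496 0.36376444]
rdS [ 0.43173748 -0.0634816 ]
sq o [0.6306 0.1821] L 0.26340770752254467 W 0.14430133568477949 yaw -6.207789291565878 target [0.6371 0.2418]
 stock x,y 0.003019963062846871 -0.06052894381500026
rd o [ 0.5965 -0.1955] L 0.2632265161034965 W 0.14359446501193338 yaw 6.138799458032266 target [ 0.5901 -0.1358]
 stock x,y -0.005306910454535972 -0.056708261011257845
```

servo_tool([
  [1,0,0,0,0,0,8.8],
  [1,0,0,0,0,0,8.8],
  [1,0,0,0,0,0,8.8],
  [1,25,-36,15,0,0,0],
  [1,25,-36,15,0,0,0],
  [1,25,-36,15,0,0,0],
  [1,25,-36,15,0,0,0],
  [1,25,-36,15,0,0,0],
  [1,25,-36,15,0,0,0],
  [1,0,0,0,0,0,0],
  [1,0,0,0,0,0,0],
], force=35)

```text
time: 1.48
tcp_pos: [0.4188, -0.355, 0.1553]
tcp_rot: [0.0, 1.0, -0.013, -0.0]
ft_force: [0.5, -0.3, -0.2]
finger_gap: 0.0857
gripper_force: 0.0
```

```bash
cat >> h.py <<'E'
def go(p,yaw):
    s=env.read_state(); rt=Rm(s["tcp_rot"]); x=rt.as_matrix()[:,0]; y0=np.degrees(np.arctan2(x[1],x[0]))
    d=rt.inv().apply(np.array(p)-s["tcp_pos"])*1000
    print("t",s["time"],"tcp",s["tcp_pos"].round(4),"yaw",y0.round(2),"tool delta mm",d.round(1),"turn",round(y0-yaw,2))
E
python3 -c "
from h import *
go([.409,-.350,.024],-1.5)"
```

```text
t 1.475 tcp [ 0.4188 -0.355   0.1553] yaw -1.46 tool delta mm [ -9.9  -4.8 131.3] turn 0.04
```

servo_tool([
  [1,-10,-5,10,0,0,0],
  [1,0,0,25,0,0,0],
  [1,0,0,25,0,0,0],
  [1,0,0,25,0,0,0],
  [1,0,0,25,0,0,0],
  [1,0,0,15,0,0,0],
  [1,0,0,6,0,0,0],
  [1,0,0,0,0,0,0],
  [0.3,0,0,0,0,0,0],
  [0.0,0,0,0,0,0,0],
  [-0.5,0,0,0,0,0,0],
  [-0.5,0,0,0,0,0,0],
  [-0.5,0,0,0,0,0,0],
  [-0.5,0,0,0,0,0,0],
])

```text
time: 3.22
tcp_pos: [0.4094, -0.35, 0.0251]
tcp_rot: [0.001, 1.0, -0.013, 0.001]
ft_force: [-0.6, -0.7, 5.0]
finger_gap: 0.0617
gripper_force: 38.2
```

```bash
python3 - <<'E'
from h import *
go([.637,.242,.032],-6.2)
for n in("top","side"):
    im=env.read_camera(n); cv2.imwrite(f"pics/{n}1.png",im[:,:,::-1])
a=cv2.resize(cv2.imread("pics/top1.png")[180:330,330:530],None,fx=3,fy=3); b=cv2.resize(cv2.imread("pics/side1.png")[120:220,280:400],None,fx=4,fy=4)
b=b[:450,:200+200] ; a=a[:,:400] if 0 else a
o=np.zeros((600,800,3),np.uint8); o[:400,:480]=cv2.resize(cv2.imread("pics/side1.png")[120:220,280:400],(480,400)); cv2.imwrite("pics/g1.png",o[:400,:480])
E
```

```text
t 3.225 tcp [ 0.4094 -0.35    0.0251] yaw -1.48 tool delta mm [ 212.3 -597.7   -7.4] turn 4.72
```

View pics/g1.png

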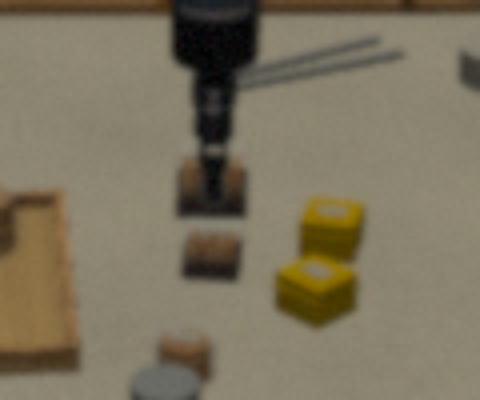

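The side crop shows the jaw centred on the large square pack (212,190), with the small pack untouched. I'll lift it and carry it over.

servo_tool([
  [-0.5,0,0,-15,0,0,0],
  [-0.5,0,0,-30,0,0,0],
  [-0.5,0,0,-30,0,0,0],
  [-0.5,5,-18,-30,0,0,0],
  [-0.5,10,-30,-15,0,0,0],
  [-0.5,15,-42,0,0,0,0],
  [-0.5,15,-42,0,0,0,0],
  [-0.5,15,-42,0,0,0,0],
  [-0.5,15,-42,0,0,0,0],
  [-0.5,15,-42,0,0,0,0],
  [-0.5,15,-42,0,0,0,0],
  [-0.5,15,-42,0,0,0,0],
  [-0.5,15,-42,0,0,0,0],
  [-0.5,15,-42,0,0,0,0],
  [-0.5,15,-42,0,0,0,0],
  [-0.5,15,-42,0,0,0,0],
  [-0.5,15,-42,0,0,0,0],
  [-0.5,12,-30,0,0,0,0],
  [-0.5,5,-16,0,0,0,4.7],
  [-0.5,0,0,0,0,0,0],
])

```text
time: 5.82
tcp_pos: [0.6363, 0.2438, 0.1452]
tcp_rot: [-0.0, 0.999, -0.053, 0.0]
ft_force: [0.6, -0.4, -2.4]
finger_gap: 0.0614
gripper_force: 39.2
```

```bash
python3 -c "
from h import *
go([.637,.242,.034],-6.2)"
```

```text
t 5.825 tcp [0.6363 0.2438 0.1452] yaw -6.11 tool delta mm [  0.9   1.7 111.2] turn 0.09
```

servo_tool([
  [-0.5,1,2,20,0,0,0],
  [-0.5,0,0,30,0,0,0],
  [-0.5,0,0,30,0,0,0],
  [-0.5,0,0,20,0,0,0],
  [-0.5,0,0,7,0,0,0],
  [-0.5,0,0,3,0,0,0],
  [-0.5,0,0,1,0,0,0],
  [-0.5,0,0,0,0,0,0],
])

```text
time: 6.82
tcp_pos: [0.6375, 0.2407, 0.034]
tcp_rot: [-0.0, 0.999, -0.054, 0.0]
ft_force: [-0.6, -0.2, -2.7]
finger_gap: 0.0618
gripper_force: 39.2
```

servo_tool([
  [-0.5,0,0,1,0,0,0],
  [-0.5,0,0,0.3,0,0,0],
  [0.6,0,0,0,0,0,0],
  [1,0,0,0,0,0,0],
  [1,0,0,0,0,0,0],
  [1,0,0,-10,0,0,0],
  [1,0,0,-30,0,0,0],
  [1,0,0,-40,0,0,0],
  [1,0,0,-40,0,0,0],
  [1,0,0,0,0,0,0],
])

```text
time: 8.07
tcp_pos: [0.639, 0.2412, 0.1562]
tcp_rot: [-0.001, 0.999, -0.054, 0.003]
ft_force: [-0.1, 0.3, -0.0]
finger_gap: 0.0853
gripper_force: 0.0
```

```bash
python3 -c "
from h import *
go([.4105,-.2315,.15],-5)"
```

```text
t 8.075 tcp [0.639  0.2412 0.1562] yaw -6.19 tool delta mm [-176.3  494.5    4. ] turn -1.19
```

servo_tool([
  [1,-7,20,0,0,0,0],
  [1,-15,42,0,0,0,0],
  [1,-15,42,0,0,0,0],
  [1,-15,42,0,0,0,0],
  [1,-15,42,0,0,0,0],
  [1,-15,42,0,0,0,0],
  [1,-15,42,0,0,0,0],
  [1,-15,42,0,0,0,0],
  [1,-15,42,0,0,0,0],
  [1,-15,42,0,0,0,0],
  [1,-15,42,0,0,0,0],
  [1,-12,34,0,0,0,0],
  [1,-7,20,4,0,0,-1.2],
  [1,0,0,0,0,0,0],
  [1,0,0,0,0,0,0],
])

```text
time: 9.95
tcp_pos: [0.409, -0.2309, 0.1479]
tcp_rot: [-0.0, 0.999, -0.044, -0.0]
ft_force: [-0.8, 0.3, -0.1]
finger_gap: 0.0854
gripper_force: 0.0
```

```bash
python3 -c "
from h import *
go([.4105,-.2315,.021],-5)"
```

```text
t 9.95 tcp [ 0.409  -0.2309  0.1479] yaw -5.02 tool delta mm [  1.5   0.5 126.9] turn -0.02
```

servo_tool([
  [1,1.5,0.5,20,0,0,0],
  [1,0,0,30,0,0,0],
  [1,0,0,30,0,0,0],
  [1,0,0,25,0,0,0],
  [1,0,0,15,0,0,0],
  [1,0,0,7,0,0,0],
  [0.5,0,0,0,0,0,0],
  [0.0,0,0,0,0,0,0],
  [-0.3,0,0,0,0,0,0],
  [-0.6,0,0,0,0,0,0],
  [-0.6,0,0,0,0,0,0],
  [-0.6,0,0,0,0,0,0],
  [-0.6,0,0,0,0,0,0],
])

```text
time: 11.58
tcp_pos: [0.4108, -0.2322, 0.0217]
tcp_rot: [0.0, 0.999, -0.044, 0.001]
ft_force: [0.2, 2.9, 8.1]
finger_gap: 0.0476
gripper_force: 36.8
```

```bash
python3 - <<'E'
from h import *
go([.637,.242,.15],-6.2)
T=env.read_camera("top");S=env.read_camera("side")
o=np.zeros((600,800,3),np.uint8); o[:400,:400]=cv2.resize(S[140:220,290:370],(400,400),interpolation=2)
o[:400,400:]=cv2.resize(T[100:180,170:250],(400,400),interpolation=2)
cv2.imwrite("pics/g2.png",o[:400,:,::-1])
E
```

```text
t 11.575 tcp [ 0.4108 -0.2322  0.0217] yaw -4.99 tool delta mm [ 184.2 -492.1 -128.4] turn 1.21
```

View pics/g2.png

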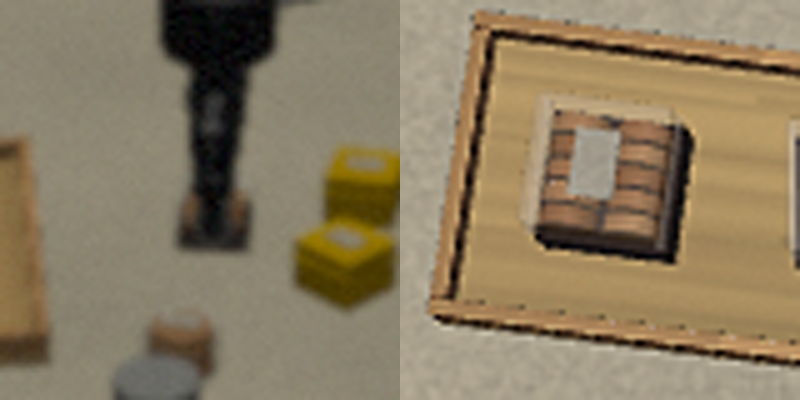

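The side crop shows the jaw centred on the small square pack. The top crop shows the large pack standing flat in the free half, with its lid corner near pixel (198.2,118.6).

```bash
python3 -c "
from h import *
c,s=np.cos(np.radians(-6.2)),np.sin(np.radians(-6.2));M=np.array([[c,-s],[s,c]])
for d in([.031,.031],[-.031,-.031],[-.031,.031]):
  p=np.array([.6375,.2407])+M@d; print(d,((proj('top',[*p,.058])-[170,100])*5+[400,0]).round(0),((proj('top',[*p,.008])-[170,100])*5+[400,0]).round(0))
go([.6375,.2407,.15],-6.2)"
```

```text
[0.031, 0.031] [533.  84.] [563. 118.]
[-0.031, -0.031] [651. 237.] [674. 263.]
[-0.031, 0.031] [512. 218.] [543. 246.]
t 11.675 tcp [ 0.4108 -0.2323  0.0217] yaw -5.0 tool delta mm [ 184.8 -490.8 -128.4] turn 1.2
```

servo_tool([
  [-0.6,0,0,-15,0,0,0],
  [-0.6,0,0,-30,0,0,0],
  [-0.6,0,0,-30,0,0,0],
  [-0.6,6,-16,-30,0,0,0],
  [-0.6,10,-28,-23,0,0,0],
  [-0.6,15,-40,-5,0,0,0],
  [-0.6,15,-40,0,0,0,0],
  [-0.6,15,-40,0,0,0,0],
  [-0.6,15,-40,0,0,0,0],
  [-0.6,15,-40,0,0,0,0],
  [-0.6,15,-40,0,0,0,0],
  [-0.6,15,-40,0,0,0,0],
  [-0.6,15,-40,0,0,0,0],
  [-0.6,15,-40,0,0,0,0],
  [-0.6,15,-40,0,0,0,0],
  [-0.6,12,-30,0,0,0,0],
  [-0.6,6,-17,0,0,0,1.2],
  [-0.6,0,0,0,0,0,0],
  [-0.6,0,0,0,0,0,0],
])

```text
time: 14.05
tcp_pos: [0.636, 0.2404, 0.154]
tcp_rot: [0.0, 0.999, -0.054, -0.0]
ft_force: [-0.6, 0.7, -1.4]
finger_gap: 0.0476
gripper_force: 36.6
```

```bash
python3 -c "
from h import *
go([.6375,.2407,.0800],-6.2)"
```

```text
t 14.05 tcp [0.636  0.2404 0.154 ] yaw -6.18 tool delta mm [ 1.5 -0.5 74. ] turn 0.02
```

servo_tool([
  [-0.6,1.5,-0.5,15,0,0,0],
  [-0.6,0,0,25,0,0,0],
  [-0.6,0,0,20,0,0,0],
  [-0.6,0,0,9,0,0,0],
  [-0.6,0,0,3,0,0,0],
  [-0.6,0,0,1.5,0,0,0],
  [-0.6,0,0,0.5,0,0,0],
  [-0.6,0,0,0,0,0,0],
])

```text
time: 15.05
tcp_pos: [0.6382, 0.2414, 0.0804]
tcp_rot: [-0.0, 0.999, -0.054, 0.0]
ft_force: [-0.5, 0.5, -1.7]
finger_gap: 0.0474
gripper_force: 36.6
```

```bash
python3 - <<'E'
from h import *
go([.6375,.2407,.0797],-6.2)
S=env.read_camera("side");cv2.imwrite("pics/g3.png",cv2.resize(S[210:300,200:300],(600,540),interpolation=2)[:,:,::-1])
E
```

```text
t 15.05 tcp [0.6382 0.2414 0.0804] yaw -6.19 tool delta mm [-0.6  0.8  0.7] turn 0.01
```

View pics/g3.png

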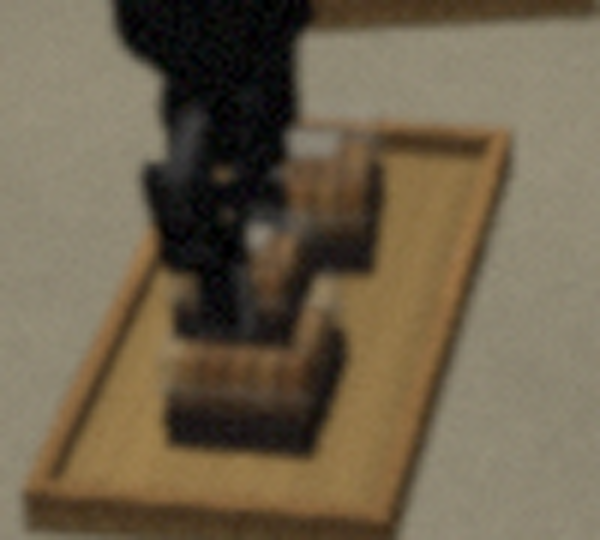

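The small pack sits centred over the large one in the side crop: small base spans about 175–295, large 165–315 (front). I'll release it.

servo_tool([
  [-0.6,-0.5,0.5,0.7,0,0,0],
  [-0.6,0,0,0.3,0,0,0],
  [0.2,0,0,0,0,0,0],
  [0.7,0,0,0,0,0,0],
  [0.7,0,0,0,0,0,0],
  [0.8,0,0,-10,0,0,0],
  [1,0,0,-25,0,0,0],
  [1,0,0,-35,0,0,0],
  [1,0,0,-20,0,0,0],
  [1,0,0,0,0,0,0],
])

```text
time: 16.35
tcp_pos: [0.6383, 0.2412, 0.1713]
tcp_rot: [-0.001, 0.999, -0.054, 0.002]
ft_force: [-0.1, 0.3, -0.7]
finger_gap: 0.0853
gripper_force: 0.0
```

```bash
python3 -c "
from h import *
go([.403,.360,.15],-6.2)"
```

```text
t 16.35 tcp [0.6383 0.2412 0.1713] yaw -6.18 tool delta mm [-246.8  -92.7   20.6] turn 0.02
```

servo_tool([
  [1,-20,-8,0,0,0,0],
  [1,-35,-13,0,0,0,0],
  [1,-35,-13,0,0,0,0],
  [1,-35,-13,0,0,0,0],
  [1,-35,-13,0,0,0,0],
  [1,-35,-13,5,0,0,0],
  [1,-32,-12,10,0,0,0],
  [1,-20,-8,6,0,0,0],
  [1,0,0,0,0,0,0],
  [1,0,0,0,0,0,0],
])

```text
time: 17.6
tcp_pos: [0.4028, 0.3599, 0.1481]
tcp_rot: [-0.0, 0.999, -0.054, 0.0]
ft_force: [0.2, -0.1, 0.6]
finger_gap: 0.0857
gripper_force: 0.0
```

```bash
python3 -c "
from h import *
go([.403,.360,.025],-6.2)"
```

```text
t 17.6 tcp [0.4028 0.3599 0.1481] yaw -6.19 tool delta mm [ 1.000e-01 -0.000e+00  1.231e+02] turn 0.01
```

servo_tool([
  [1,0,0,20,0,0,0],
  [1,0,0,30,0,0,0],
  [1,0,0,25,0,0,0],
  [1,0,0,25,0,0,0],
  [1,0,0,16,0,0,0],
  [1,0,0,7,0,0,0],
  [1,0,0,0,0,0,0],
  [0.3,0,0,0,0,0,0],
  [0.0,0,0,0,0,0,0],
  [-0.5,0,0,0,0,0,0],
  [-0.5,0,0,0,0,0,0],
  [-0.5,0,0,0,0,0,0],
  [-0.5,0,0,0,0,0,0],
])

```text
time: 19.23
tcp_pos: [0.4023, 0.3603, 0.0259]
tcp_rot: [-0.0, 0.999, -0.054, 0.001]
ft_force: [0.8, -0.7, 6.5]
finger_gap: 0.0614
gripper_force: 36.7
```

```bash
python3 - <<'E'
from h import *
go([.590,-.136,.17],-6.2)
S=env.read_camera("side");T=env.read_camera("top")
o=np.hstack([cv2.resize(S[200:330,220:370],(460,400),interpolation=2),cv2.resize(T[100:200,165:250],(340,400),interpolation=2)])
cv2.imwrite("pics/g4.png",o[:,:,::-1])
E
```

```text
t 19.225 tcp [0.4023 0.3603 0.0259] yaw -6.18 tool delta mm [ 240.3  473.  -144.3] turn 0.02
```

View pics/g4.png

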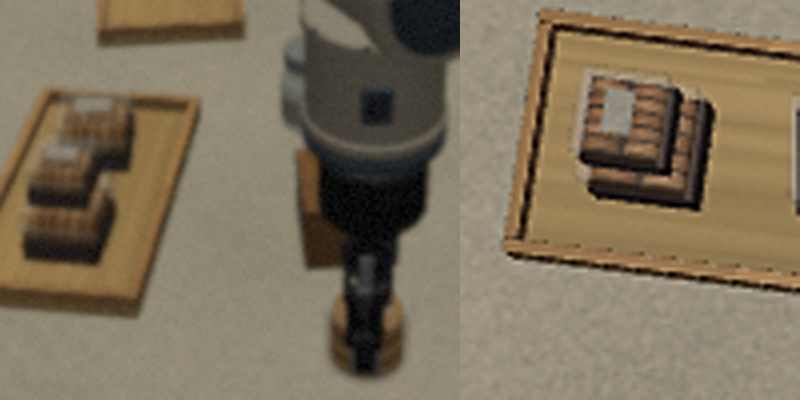

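The square stack stands well, and the large round tub is gripped centrally. Next it goes to the round tray.

servo_tool([
  [-0.5,0,0,-15,0,0,0],
  [-0.5,0,0,-30,0,0,0],
  [-0.5,0,0,-40,0,0,0],
  [-0.5,0,0,-40,0,0,0],
  [-0.5,10,20,-19,0,0,0],
  [-0.5,20,39,0,0,0,0],
  [-0.5,20,39,0,0,0,0],
  [-0.5,20,39,0,0,0,0],
  [-0.5,20,39,0,0,0,0],
  [-0.5,20,39,0,0,0,0],
  [-0.5,20,39,0,0,0,0],
  [-0.5,20,39,0,0,0,0],
  [-0.5,20,39,0,0,0,0],
  [-0.5,20,39,0,0,0,0],
  [-0.5,20,39,0,0,0,0],
  [-0.5,20,39,0,0,0,0],
  [-0.5,10,24,0,0,0,0],
  [-0.5,0,0,0,0,0,-6.1],
  [-0.5,0,0,0,0,0,-6.1],
  [-0.5,0,0,0,0,0,0],
])

```text
time: 21.82
tcp_pos: [0.5892, -0.1358, 0.1695]
tcp_rot: [-0.0, 0.999, 0.052, -0.0]
ft_force: [0.2, 0.0, -2.1]
finger_gap: 0.0611
gripper_force: 38.6
```

```bash
python3 -c "
from h import *
go([.590,-.136,.0339],6.1)"
```

```text
t 21.825 tcp [ 0.5892 -0.1358  0.1695] yaw 6.0 tool delta mm [  0.8   0.3 135.6] turn -0.1
```

servo_tool([
  [-0.5,0,0,20,0,0,0],
  [-0.5,0,0,35,0,0,0],
  [-0.5,0,0,35,0,0,0],
  [-0.5,0,0,25,0,0,0],
  [-0.5,0,0,13,0,0,0],
  [-0.5,0,0,5,0,0,0],
  [-0.5,0,0,2,0,0,0],
  [-0.5,0,0,0.5,0,0,0],
  [-0.5,0,0,0,0,0,0],
])

```text
time: 22.95
tcp_pos: [0.5898, -0.1362, 0.034]
tcp_rot: [0.0, 0.999, 0.052, 0.0]
ft_force: [-0.5, -0.1, -1.7]
finger_gap: 0.0609
gripper_force: 38.6
```

servo_tool([
  [-0.5,0,0,0.6,0,0,0],
  [-0.5,0,0,0.2,0,0,0],
  [0.6,0,0,0,0,0,0],
  [1,0,0,0,0,0,0],
  [1,0,0,0,0,0,0],
  [1,0,0,-10,0,0,0],
  [1,0,0,-30,0,0,0],
  [1,0,0,-40,0,0,0],
  [1,0,0,-40,0,0,0],
  [1,0,0,0,0,0,0],
])

```text
time: 24.2
tcp_pos: [0.5911, -0.1366, 0.1563]
tcp_rot: [0.001, 0.999, 0.052, 0.003]
ft_force: [0.3, 0.1, -0.3]
finger_gap: 0.0854
gripper_force: 0.0
```

```bash
python3 -c "
from h import *
go([.432,-.0635,.12],6.1)"
```

```text
t 24.2 tcp [ 0.5911 -0.1366  0.1563] yaw 6.02 tool delta mm [-150.8  -89.5   35.3] turn -0.08
```

servo_tool([
  [1,-15,-9,0,0,0,0],
  [1,-30,-18,0,0,0,0],
  [1,-30,-18,5,0,0,0],
  [1,-30,-18,10,0,0,0],
  [1,-30,-18,10,0,0,0],
  [1,-16,-9,10,0,0,0],
  [1,0,0,0,0,0,0],
  [1,0,0,0,0,0,0],
])

```text
time: 25.2
tcp_pos: [0.4309, -0.0628, 0.1179]
tcp_rot: [0.0, 0.999, 0.052, 0.0]
ft_force: [0.9, -0.6, 1.1]
finger_gap: 0.0853
gripper_force: 0.0
```

```bash
python3 -c "
from h import *
go([.432,-.0635,.021],6.1)"
```

```text
t 25.2 tcp [ 0.4309 -0.0628  0.1179] yaw 6.01 tool delta mm [ 1.   0.8 96.9] turn -0.09
```

servo_tool([
  [1,1,0.8,15,0,0,0],
  [1,0,0,25,0,0,0],
  [1,0,0,25,0,0,0],
  [1,0,0,18,0,0,0],
  [1,0,0,10,0,0,0],
  [1,0,0,4,0,0,0],
  [0.5,0,0,0,0,0,0],
  [0.0,0,0,0,0,0,0],
  [-0.3,0,0,0,0,0,0],
  [-0.6,0,0,0,0,0,0],
  [-0.6,0,0,0,0,0,0],
  [-0.6,0,0,0,0,0,0],
  [-0.6,0,0,0,0,0,0],
])

```text
time: 26.82
tcp_pos: [0.4313, -0.0632, 0.0213]
tcp_rot: [0.0, 0.999, 0.052, 0.001]
ft_force: [-1.2, 0.4, 7.8]
finger_gap: 0.047
gripper_force: 34.7
```

```bash
python3 - <<'E'
from h import *
go([.590,-.1362,.15],6.1)
S=env.read_camera("side");T=env.read_camera("top")
o=np.hstack([cv2.resize(S[160:250,280:370],(400,400),interpolation=2),cv2.resize(T[110:210,330:430],(400,400),interpolation=2)])
cv2.imwrite("pics/g5.png",o[:,:,::-1])
print(((proj("top",[.590,-.1362,.058])-[330,110])*4+[400,0]).round(), ((proj("side",[*env.read_state()["tcp_pos"][:2],.018])-[280,160])*400/90).round())
E
```

```text
t 26.825 tcp [ 0.4313 -0.0632  0.0213] yaw 6.02 tool delta mm [ 150.3   89.3 -128.4] turn -0.08
[583. 188.] [205. 215.]
```

View pics/g5.png

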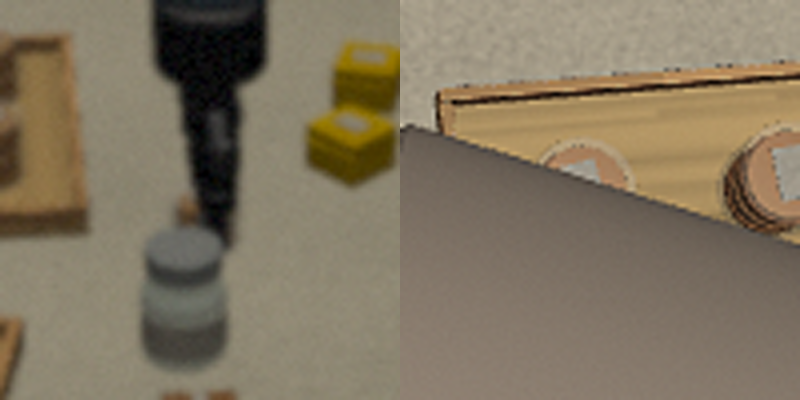

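The small round tub is gripped on its diameter, and the large round tub stands in the tray near the predicted centre (585,190 seen, 583,188 predicted).

servo_tool([
  [-0.6,0,0,-15,0,0,0],
  [-0.6,0,0,-30,0,0,0],
  [-0.6,0,0,-35,0,0,0],
  [-0.6,0,0,-30,0,0,0],
  [-0.6,15,9,-18,0,0,0],
  [-0.6,30,18,0,0,0,0],
  [-0.6,30,18,0,0,0,0],
  [-0.6,30,18,0,0,0,0],
  [-0.6,30,18,0,0,0,0],
  [-0.6,15,8,0,0,0,0],
  [-0.6,0,0,0,0,0,0],
  [-0.6,0,0,0,0,0,0],
])

```text
time: 28.42
tcp_pos: [0.5886, -0.1355, 0.1487]
tcp_rot: [-0.0, 0.999, 0.052, -0.0]
ft_force: [0.1, -0.1, -0.7]
finger_gap: 0.0472
gripper_force: 36.3
```

```bash
python3 -c "
from h import *
go([.590,-.1362,.0796],6.1)"
```

```text
t 28.425 tcp [ 0.5886 -0.1355  0.1487] yaw 6.02 tool delta mm [ 1.4  0.8 69.1] turn -0.08
```

servo_tool([
  [-0.6,0.5,0.5,15,0,0,0],
  [-0.6,0,0,25,0,0,0],
  [-0.6,0,0,17,0,0,0],
  [-0.6,0,0,8,0,0,0],
  [-0.6,0,0,3,0,0,0],
  [-0.6,0,0,0.5,0,0,0],
  [-0.6,0,0,0,0,0,0],
])

```text
time: 29.3
tcp_pos: [0.5903, -0.1364, 0.0807]
tcp_rot: [0.0, 0.999, 0.052, 0.0]
ft_force: [0.6, 0.0, -0.8]
finger_gap: 0.047
gripper_force: 36.3
```

```bash
python3 - <<'E'
from h import *
go([.590,-.1362,.0796],6.1)
S=env.read_camera("side");cv2.imwrite("pics/g6.png",cv2.resize(S[140:220,230:320],(630,560),interpolation=2)[:,:,::-1])
E
```

```text
t 29.3 tcp [ 0.5903 -0.1364  0.0807] yaw 6.01 tool delta mm [-0.3 -0.3  1.1] turn -0.09
```

View pics/g6.png

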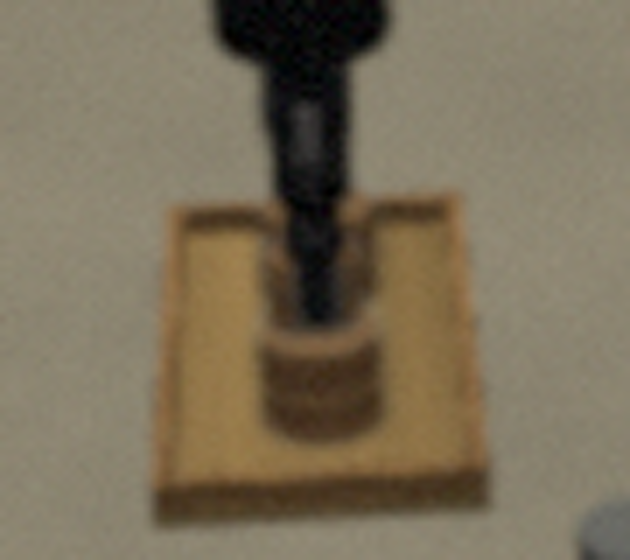

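The small tub hangs centred over the large one (finger at 318, tub spanning 262–383). I'll lower it by 1 mm and release.

servo_tool([
  [-0.6,0,0,0.8,0,0,0],
  [-0.6,0,0,0.4,0,0,0],
  [0.2,0,0,0,0,0,0],
  [0.7,0,0,0,0,0,0],
  [0.7,0,0,0,0,0,0],
  [0.8,0,0,-10,0,0,0],
  [1,0,0,-25,0,0,0],
  [1,0,0,-35,0,0,0],
  [1,0,0,-35,0,0,0],
  [1,-40,10,0,0,0,0],
  [1,-50,20,0,0,0,0],
  [1,-40,40,0,0,0,0],
  [1,-20,50,0,0,0,0],
  [1,0,50,0,0,0,0],
  [1,0,50,0,0,0,0],
  [1,0,30,0,0,0,0],
  [1,0,0,0,0,0,0],
  [1,0,0,0,0,0,0],
])

```text
time: 31.6
tcp_pos: [0.4668, -0.4, 0.1842]
tcp_rot: [-0.0, 0.999, 0.052, -0.0]
ft_force: [0.2, -0.4, 0.6]
finger_gap: 0.0855
gripper_force: 0.0
```

```bash
python3 - <<'E'
from h import *
S=env.read_camera("side");T=env.read_camera("top")
o=np.hstack([cv2.resize(S[140:310,200:370],(400,400),interpolation=2),cv2.resize(T[100:240,330:470],(400,400),interpolation=2)])
cv2.imwrite("pics/g7.png",o[:,:,::-1])
for p in([.590,-.1364,.094],[.590,-.1364,.058]): print(((proj("top",p)-[330,100])*400/140+[400,0]).round())
E
```

```text
[540. 152.]
[531. 163.]
```

View pics/g7.png

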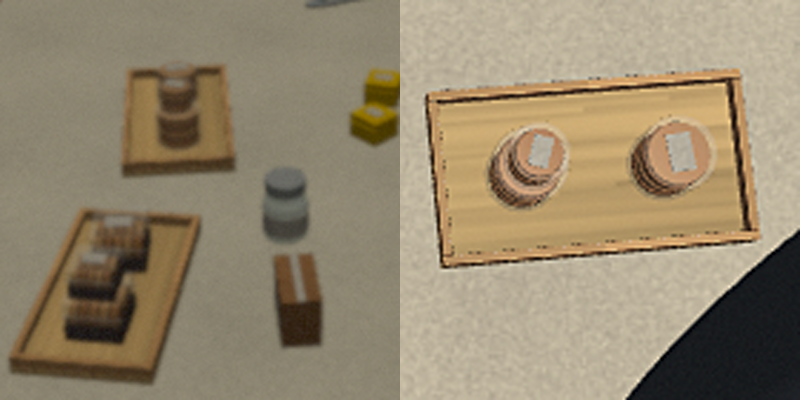

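Both stacks stand centred: the round small top is at (540,151) against (540,152) predicted, and the jar and carton look undisturbed. I'll hand the job in.

```bash
python3 -c "
from workcell import env
print(env.close_job())"
```

```text
the job is handed in; nothing more can be done
None
```

I handed the job in at about 32 s. In the last pictures both trays hold the large pack flat beside the stock pack with the small one centred on top, and the jar and carton look undisturbed. The hand-in gave no verdict.

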